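Square the stone slab into the corner fence

ROBOT

A 6-joint arm with a two-finger parallel gripper is mounted at the origin on the work surface. World frame = base frame: x ahead of the robot, y to its left, z up, the work surface at z = 0. Lengths are in m, angles in rad, forces in N, time in s.
With the tool pointing down it reaches from about 0.225 to 0.875 m from the base axis. Payload 3.4 kg.
Tool frame: the origin (TCP) lies at the very end of the fingers, on their centre line; the grasp point (between the pads) lies 19 mm behind it; z points along the fingers, y is the line along which they close (so a half turn about z gives the same grasp; the last joint's range is limited). The gripper opens to 85 mm and grips with 20 to 120 N. Pads are 22 mm wide; open, the fingers measure 114 mm over their backs; the gripper's body (76 mm by 85 mm) begins 54 mm behind the grasp point. The pads swing forward as they close: fully open they stand 13 mm farther back than shut.
Start: joints at [-1.301, 0.276, 1.505, -0, 1.361, -0.121], TCP at [0.219, -0.532, 0.231] pointing down, gripper open.
Joint ranges: [-2.89, 2.89], [-0.75, 2.08], [0.22, 2.7], [-1.18, 4.32], [0.11, 2.71], [-2.7, 2.7]. Speed limits (rad/s): [2.57, 2.57, 3.14, 3.14, 3.14, 3.14].

INTERFACE

Orientations are given as a unit quaternion [w, x, y, z].
In Python, from rig import get_state, optics, sign_off gives the robot as it stands.
- The arm moves only by the tool send_rows, never from a script. Its argument "increments" is a list of rows, each an object with "gripper": the gripper's target within -1 to 1 (shut at 1, half-way at 0, fully open at -1); "linear": the shift along the world's x, y, z in m, a list of three; "delta_rot": the turn, a rotation vector about the world's x, y, z in rad, a list of three. In form: [{"gripper": gripper, "linear": [dx, dy, dz], "delta_rot": [rx, ry, rz]}, ...]. A call has 1 to 8 rows; each row is the pose to reach, as a shift and turn from the pose commanded when the call began; what a row does not reach only later rows make up. A row lasts 1/10 s, in which the tool goes at most 50 mm and 8.59 degrees, less where a joint would pass 70% of its speed; a pose out of reach is approached as far as the arm can. A call with a gripper value outside its range is refused whole. The fingers move at their own pace and stop on an object; "newtons" is the grip in N (left out, the last holds). Time passes only in rows, so rows that repeat a pose let the fingers close. It gives the time, the measured TCP pose, the force, the opening and the grip force at its end, in the units of the state.
- get_state(): the state, without advancing time (a new reading comes with each control period).
- optics.get_image(name): name is "side" or "top" or "wrist"; returns a dict with "pixels" (384x512x3 uint8, blue, green, red), "K" (3x3 intrinsics, pixels), "rvec" (rotation vector, rad) and "tvec" (3), from world to camera coordinates, as OpenCV has them; the wrist camera has in their place "T_tool_cam" (4x4, takes a point from camera to tool coordinates, whose origin is the TCP and whose axes are the flange's). Camera axes: x right, y down, z forward; pixel columns grow to the right and rows downward; lengths in m; the calibration is good to about 2 mm. A picture is of the moment at which its call begins: read the wrist's pose just before it. There is no depth.
- sign_off(): hands the job in; it is judged then, once.
The state is a dict: "clock": time; "qpos": joint angles; "qd": joint speeds; "effort": joint torques, N m; "position": TCP position; "ee_rot": TCP orientation; "contact_force": force on the tool from outside, world axes, zero at the start; "moment": the same for the moment, N m; "width": finger opening in m; "gripper_force": force on a finger pad.
Only numpy, scipy, OpenCV 4.12 (cv2) and the standard library are available. Lean on these libraries where they do the work, as an engineer would, in place of code of your own. Each camera call takes 0.05 s, during which the arm holds its last target. There are 200 camera calls.

TASK

Set up the leather bench for stamping: push the rectangular stone slab along the mat until it sits fully home in the inside corner of the L-shaped metal fence, its long side flush against the long leg and its end flush against the short leg. Only push it along the surface, never lift or tip it, and leave the other tools and pots where they are.

Things in the scene. Friction and masses are not known exactly. Their poses are not given: they have to be found in the camera images.
- slab: the stone tooling slab: a plain rectangular marble block lying flat, loose, 80 (its own x) x 120 (its own y), 24 tall, 0.45 to 0.8 kg. Origin at the centre of its underside. Starts on the mat away from the fence, on the inner side of both legs, its long side within 18 degrees of the long leg's direction. A push of about 3 to 10 N slides it.
- fence: L-shaped dark steel fence fixed on the surface, bars 14 wide, 18 tall. Origin: inner corner, on the surface. Long leg: inner face is its plane x = 0, 220 long along -y. Short leg: inner face is its plane y = 0, 110 long along -x. +x points away from the robot (within 17 degrees), z up. Slab fully home: its origin at (-40, -60) here, axes parallel.
- hammer: workshop hammer lying flat, about 270 long, wooden handle; origin near the middle of its underside. Bystander, loose, not part of the job.
- awl: awl lying flat, 120 long, turned dark wood handle 30 thick and a thin steel spike; origin under its middle, spike along +x. Bystander, loose, not part of the job.
- spool: white thread spool standing upright, 48 diameter, 58 tall; origin at the centre of its underside. Bystander, loose, not part of the job.
- jar: small amber glass jar with a black lid, 52 diameter, 70 tall, upright; origin at the centre of its underside. Bystander, loose, not part of the job.
- pot: round dark wooden pot with a domed top, 68 diameter, 50 tall; origin at the centre of its underside. Bystander, loose, not part of the job.
- block: cork sanding block, 60 x 40, 25 tall; origin at the centre of its underside. Bystander, loose, not part of the job.
- puck: round brass weight with a knob on top, 44 diameter, 47 tall; origin at the centre of its underside. Bystander, loose, not part of the job.
Not all that is in view belongs to the job. Of the things like the slab, leave any that is black; of the rest the smaller one is meant.

How it is judged:
At the end, for the whole second after the job is handed in: The slab lies flat and at rest on the surface in the inner corner of the fence, within 4 mm of touching each leg and parallel to them within 2 degrees (x of slab in the frame of fence between -0.044 and -0.036 m and y of slab in the frame of fence between -0.064 and -0.056 m and angle between the x axis of slab and the x axis of fence, either way round below 0.035 rad and height (world z) of slab below 0.004 m and angle between slab's own z axis and vertical below 0.03 rad and linear speed of slab below 0.01 m/s).
It fails at once if the slab is lifted more than 10 mm or tipped more than 8 degrees (height (world z) of slab above 0.01 m or angle between slab's own z axis and vertical above 0.14 rad).
It fails at once if another tool or pot is moved more than 20 mm (distance of any of hammer, awl, spool, jar, pot, block, puck from where it was at the start of the episode above 0.02 m).
It also fails if it takes over 42 s, if anything falls off the work surface, if the arm or the gripper's body presses on something with over 40 N, if the wrist force passes 120 N, or if a joint passes its speed limit or range.

## Working session

There is one attempt and no reset: what is moved stays moved. The work goes in short steps, Python scripts to look and compute and a tool call to move; the robot and the scene stay as the last step left them, time stands still between calls to the robot, and variables do not carry over. Pictures are saved under pics/ and viewed, at most 10 in all, crops included, and the job is handed in when it is done.

Besides the shell and the picture viewer there is one more tool, called after ">>>" by a JSON object that holds its "name" and its "arguments", one argument or row to a line. send_rows: Moves the arm, as the interface text tells. Its arguments: {"type":"object","properties":{"increments":{"type":"array"},"newtons":{"type":"number"}},"required":["increments"]}

```bash
mkdir -p pics; python3 - <<'E'
from rig import get_state, optics
import cv2,pickle
print(get_state())
for n in("top","side"):
    d=optics.get_image(n); pickle.dump(d,open(n+".pkl","wb"))
    cv2.imwrite(f"pics/{n}0.png",cv2.resize(d["pixels"],(800,600),interpolation=cv2.INTER_CUBIC))
    print(n,d["K"],d["rvec"],d["tvec"])
E
```

```text
{'clock': 0.0, 'qpos': array([-1.30103724e+00,  2.76580635e-01,  1.50614037e+00, -1.13441003e-05,
        1.36069011e+00, -1.21000741e-01]), 'qd': array([ 0.00070416,  0.00233124,  0.0016409 ,  0.00085113, -0.00024312,
        0.00153683]), 'effort': array([-1.23937871e-04, -4.16775155e+01, -2.45804054e+01,  2.44890094e-05,
        1.12072629e-02, -1.23880247e-05]), 'position': array([ 0.21886077, -0.531145  ,  0.23044501]), 'ee_rot': array([-9.06307334e-04,  9.80973348e-01,  1.94140319e-01, -7.30965894e-05]), 'contact_force': array([ 0.69711275,  0.80015308, -0.14514264]), 'moment': array([ 0.0025204 , -0.02201245, -0.03335592]), 'gripper_force': 0.0, 'width': 0.08531285866568077}
top [[395.76301492   0.         250.60417712]
 [  0.         395.76301492 187.89487756]
 [  0.           0.           1.        ]] [ 2.18769405 -2.18363268  0.03704739] [-0.07115575  0.62472131  0.97398204]
side [[384.08179639   0.         251.36781334]
 [  0.         384.08179639 191.59360072]
 [  0.           0.           1.        ]] [ 2.30362455 -0.07731756  0.05944321] [-0.62642134 -0.00710984  0.97491046]
```

View pics/top0.png

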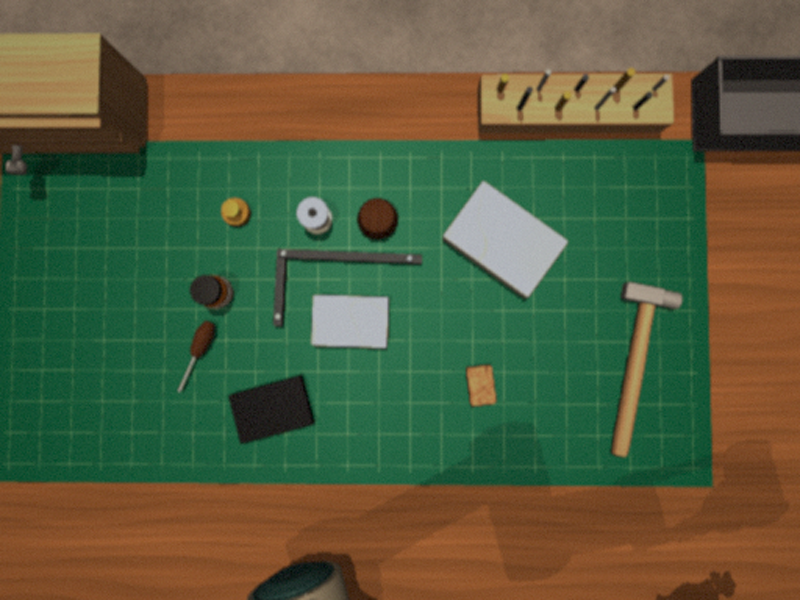

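View pics/side0.png

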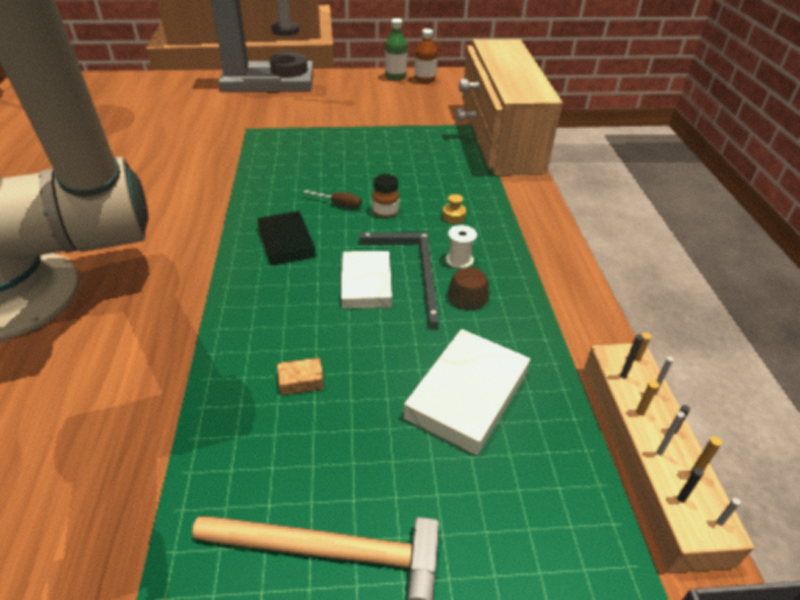

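The top view shows the small white slab at about (350,321), with the fence's inner corner at about (286,264). The black slab is at (272,408), and the larger white decoy at (505,240). The cork block sits at (481,385). The side view agrees with this. I'll enlarge the top view next.

```bash
python3 - <<'E'
import cv2,pickle
d=pickle.load(open("top.pkl","rb"))
c=d["pixels"][145:245,160:290]
cv2.imwrite("pics/crop0.png",cv2.resize(c,None,fx=6,fy=6,interpolation=cv2.INTER_CUBIC))
E
```

```text
(no output)
```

View pics/crop0.png

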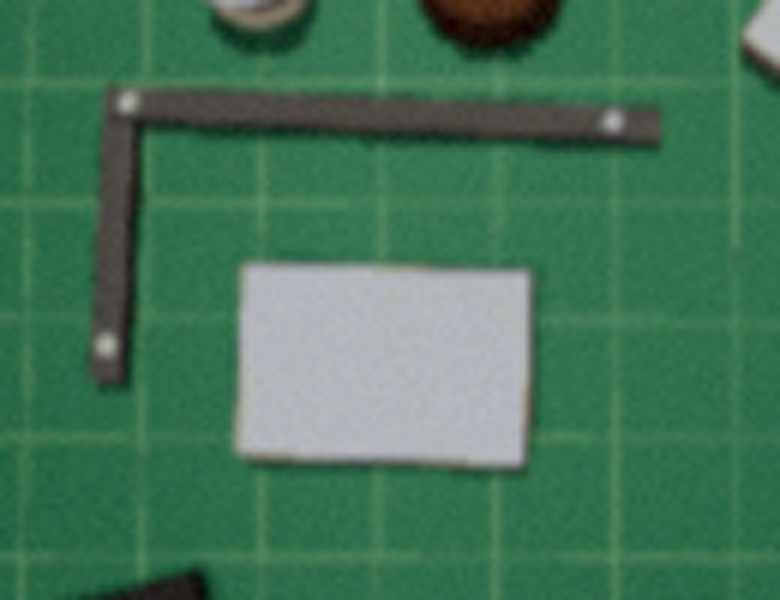

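The crop shows the slab's top corners at (245,263), (531,270), (525,467) and (237,457). The fence's inner edge runs from (659,146) to the corner at (138,124) and on to (125,383).

```bash
cat > geo.py <<'E'
import numpy as np, cv2
def to_plane(d,px,z):
    R=cv2.Rodrigues(np.array(d["rvec"],float))[0]; C=-R.T@np.ravel(d["tvec"])
    u=cv2.undistortPoints(np.array(px,float).reshape(-1,1,2),np.array(d["K"]),None)[:,0]
    r=np.c_[u,np.ones(len(u))]@R
    return (C+r*((z-C[2])/r[:,2])[:,None])[:,:2]
E
python3 - <<'E'
import pickle,numpy as np
from geo import to_plane
d=pickle.load(open("top.pkl","rb"))
f=lambda p,z:to_plane(d,(np.array(p)+.5)/6-.5+[160,145],z)
s=f([(245,263),(531,270),(525,467),(237,457)],.024)
F=f([(659,146),(138,124),(125,383)],.018)
print(s.round(4),np.linalg.norm(np.roll(s,-1,0)-s,axis=1),s.mean(0))
print(F.round(4),np.linalg.norm(np.diff(F,axis=0),axis=1))
al=F[1]-F[0];a=np.arctan2(al[1],al[0])-np.pi/2
b=F[2]-F[1];print("fence yaw deg",np.degrees(a),np.degrees(np.arctan2(-b[1],-b[0])))
e=(s[0]-s[1])+(s[3]-s[2]);g=(s[0]-s[3])+(s[1]-s[2]);print("slab yaw",np.degrees(np.arctan2(e[1],e[0]))-90,np.degrees(np.arctan2(g[1],g[0])))
R=np.array([[np.cos(a),-np.sin(a)],[np.sin(a),np.cos(a)]])
print("slab in fence",R.T@(s.mean(0)-F[1]))
big=lambda p,z:to_plane(d,np.array(p)*.64-.2,z)
print("block,blk,pot,spool",big([(481,385),(272,408)],.025),big([(378,215)],.05),big([(313,215)],.058))
E
```

```text
[[ 0.6229  0.0546]
 [ 0.6202 -0.0639]
 [ 0.5391 -0.0617]
 [ 0.5428  0.0572]] [0.1185603  0.08119728 0.11892108 0.08018259] [ 0.5812572  -0.00343309]
[[ 0.6723 -0.117 ]
 [ 0.6814  0.1009]
 [ 0.5732  0.1051]] [0.21805757 0.10832951]
fence yaw deg -2.4022616877676986 -2.2179007904162407
slab yaw -1.5657140086176184 -1.7175930115813711
slab in fence [-0.09571806 -0.10845501]
block,blk,pot,spool [[ 0.48140267 -0.21037382]
 [ 0.44403698  0.11837369]] [[ 0.74597386 -0.04874147]] [[0.74462579 0.05148898]]
```

>>> {"name": "send_rows", "arguments": {
  "increments": [
    {"gripper": 0, "linear": [0.281, 0.529, -0.05], "delta_rot": [0, 0, -0.431]},
    {"gripper": 0, "linear": [0.281, 0.529, -0.05], "delta_rot": [0, 0, -0.431]},
    {"gripper": 0, "linear": [0.281, 0.529, -0.05], "delta_rot": [0, 0, -0.431]},
    {"gripper": 0, "linear": [0.281, 0.529, -0.05], "delta_rot": [0, 0, -0.431]},
    {"gripper": 0, "linear": [0.281, 0.529, -0.05], "delta_rot": [0, 0, -0.431]},
    {"gripper": 0, "linear": [0.281, 0.529, -0.05], "delta_rot": [0, 0, -0.431]},
    {"gripper": 0, "linear": [0.281, 0.529, -0.05], "delta_rot": [0, 0, -0.431]},
    {"gripper": 0, "linear": [0.281, 0.529, -0.05], "delta_rot": [0, 0, -0.431]}
  ]
}}

```text
clock: 0.9
position: [0.4062, -0.178, 0.1978]
ee_rot: [0.0, 1.0, -0.02, 0.0]
contact_force: [1.6, -0.3, -0.2]
width: 0.0427
gripper_force: 0.0
```

>>> {"name": "send_rows", "arguments": {
  "increments": [
    {"gripper": 0, "linear": [0.094, 0.176, -0.08], "delta_rot": [0, 0, 0]},
    {"gripper": 0, "linear": [0.094, 0.176, -0.08], "delta_rot": [0, 0, 0]},
    {"gripper": 0, "linear": [0.094, 0.176, -0.08], "delta_rot": [0, 0, 0]},
    {"gripper": 0, "linear": [0.094, 0.176, -0.08], "delta_rot": [0, 0, 0]},
    {"gripper": 0, "linear": [0.094, 0.176, -0.08], "delta_rot": [0, 0, 0]},
    {"gripper": 0, "linear": [0.094, 0.176, -0.08], "delta_rot": [0, 0, 0]}
  ]
}}

```text
clock: 1.5
position: [0.4996, -0.0023, 0.1168]
ee_rot: [-0.0, 1.0, -0.018, -0.001]
contact_force: [0.0, 0.3, 0.6]
width: 0.0427
gripper_force: 0.0
```

```bash
python3 - <<'E'
from rig import get_state, optics
import cv2
s=get_state();print(s["position"],s["ee_rot"],s["contact_force"])
d=optics.get_image("wrist")
cv2.imwrite("pics/w1.png",d["pixels"])
E
```

```text
[ 0.49958971 -0.00234169  0.1167982 ] [-1.07282696e-04  9.99831886e-01 -1.82824950e-02 -1.39223712e-03] [0.03904126 0.28970729 0.56639231]
```

View pics/w1.png

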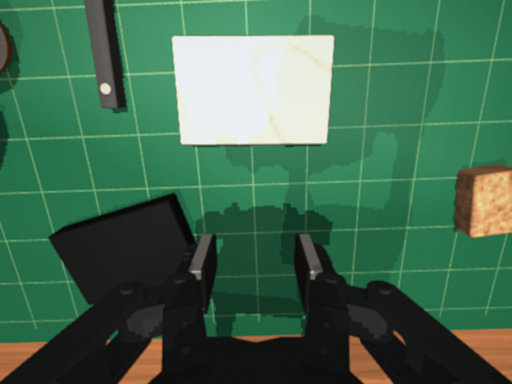

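Wrist view: the slab's near edge is at row 145, the fingers are behind it, and the path is clear. Going down at x≈0.512.

>>> {"name": "send_rows", "arguments": {
  "increments": [
    {"gripper": 0, "linear": [0.012, 0, -0.05], "delta_rot": [0, 0, 0]},
    {"gripper": 0, "linear": [0.012, 0, -0.09], "delta_rot": [0, 0, 0]},
    {"gripper": 0, "linear": [0.012, 0, -0.105], "delta_rot": [0, 0, 0]},
    {"gripper": 0, "linear": [0.012, 0, -0.112], "delta_rot": [0, 0, 0]},
    {"gripper": 0, "linear": [0.012, 0, -0.112], "delta_rot": [0, 0, 0]}
  ]
}}

```text
clock: 2.05
position: [0.5115, -0.0054, 0.0061]
ee_rot: [0.0, 1.0, -0.021, -0.0]
contact_force: [-0.2, 0.6, 0.4]
width: 0.0429
gripper_force: 0.0
```

>>> {"name": "send_rows", "arguments": {
  "increments": [
    {"gripper": 0, "linear": [0.01, 0, 0], "delta_rot": [0, 0, 0]},
    {"gripper": 0, "linear": [0.018, -0.001, 0], "delta_rot": [0, 0, 0]},
    {"gripper": 0, "linear": [0.026, -0.001, 0], "delta_rot": [0, 0, 0]},
    {"gripper": 0, "linear": [0.034, -0.001, 0], "delta_rot": [0, 0, 0]},
    {"gripper": 0, "linear": [0.042, -0.002, 0], "delta_rot": [0, 0, 0]},
    {"gripper": 0, "linear": [0.05, -0.002, 0], "delta_rot": [0, 0, 0]},
    {"gripper": 0, "linear": [0.058, -0.002, 0], "delta_rot": [0, 0, 0]},
    {"gripper": 0, "linear": [0.062, -0.002, 0], "delta_rot": [0, 0, 0]}
  ]
}}

```text
clock: 2.85
position: [0.5726, -0.0058, 0.0067]
ee_rot: [0.0, 1.0, -0.02, -0.002]
contact_force: [-6.2, -0.5, 3.9]
width: 0.0428
gripper_force: 3.6
```

>>> {"name": "send_rows", "arguments": {
  "increments": [
    {"gripper": 0, "linear": [0.002, 0, 0], "delta_rot": [0, 0, 0]},
    {"gripper": 0, "linear": [0.004, 0, 0], "delta_rot": [0, 0, 0]}
  ]
}}

```text
clock: 3.05
position: [0.5744, -0.0058, 0.0067]
ee_rot: [0.0, 1.0, -0.02, -0.004]
contact_force: [-9.1, -0.3, 7.4]
width: 0.0427
gripper_force: 4.7
```

```bash
python3 - <<'E'
from rig import optics
import cv2,numpy as np
a=optics.get_image("top")["pixels"][140:240,160:290];b=optics.get_image("side")["pixels"][130:230,180:310]
cv2.imwrite("pics/c2.png",cv2.resize(np.vstack([a,b]),None,fx=3,fy=3,interpolation=cv2.INTER_CUBIC))
E
```

```text
(no output)
```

View pics/c2.png

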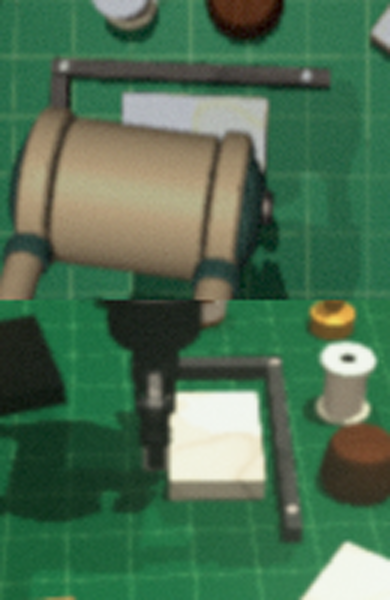

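The crop shows the slab flat and about 8–10 mm short of the long leg. I'll keep pushing gently.

>>> {"name": "send_rows", "arguments": {
  "increments": [
    {"gripper": 0, "linear": [0.003, 0, 0], "delta_rot": [0, 0, 0]},
    {"gripper": 0, "linear": [0.006, 0, 0], "delta_rot": [0, 0, 0]},
    {"gripper": 0, "linear": [0.008, 0, 0], "delta_rot": [0, 0, 0]}
  ]
}}

```text
clock: 3.45
position: [0.5835, -0.0058, 0.0066]
ee_rot: [0.0, 1.0, -0.02, -0.003]
contact_force: [-7.0, -0.3, 4.0]
width: 0.0425
gripper_force: 3.6
```

>>> {"name": "send_rows", "arguments": {
  "increments": [
    {"gripper": 0, "linear": [0.002, 0, 0], "delta_rot": [0, 0, 0]},
    {"gripper": 0, "linear": [0.003, 0, 0], "delta_rot": [0, 0, 0]}
  ]
}}

```text
clock: 3.65
position: [0.5862, -0.0058, 0.0067]
ee_rot: [0.0, 1.0, -0.02, -0.003]
contact_force: [-8.0, 0.3, 5.6]
width: 0.043
gripper_force: 3.9
```

>>> {"name": "send_rows", "arguments": {
  "increments": [
    {"gripper": 0, "linear": [0.002, 0, 0], "delta_rot": [0, 0, 0]},
    {"gripper": 0, "linear": [0.003, 0, 0], "delta_rot": [0, 0, 0]}
  ]
}}

```text
clock: 3.85
position: [0.588, -0.0057, 0.0066]
ee_rot: [-0.0, 1.0, -0.02, -0.004]
contact_force: [-10.8, 0.3, 8.4]
width: 0.0428
gripper_force: 5.3
```

>>> {"name": "send_rows", "arguments": {
  "increments": [
    {"gripper": 0, "linear": [0.001, 0, 0], "delta_rot": [0, 0, 0]},
    {"gripper": 0, "linear": [0.002, 0, 0], "delta_rot": [0, 0, 0]}
  ]
}}

```text
clock: 4.05
position: [0.588, -0.0057, 0.0066]
ee_rot: [0.0, 1.0, -0.02, -0.006]
contact_force: [-14.6, -0.6, 12.1]
width: 0.0429
gripper_force: 7.1
```

Contact with the long leg is confirmed: x has stalled and the force is rising. Now I'll retreat, lift, turn 90° and go round to the slab's near end.

>>> {"name": "send_rows", "arguments": {
  "increments": [
    {"gripper": 0, "linear": [-0.03, 0, 0], "delta_rot": [0, 0, 0]},
    {"gripper": 0, "linear": [-0.03, 0, 0.05], "delta_rot": [0, 0, 0.1]},
    {"gripper": 0.3, "linear": [-0.03, -0.02, 0.09], "delta_rot": [0, 0, 0.25]},
    {"gripper": 0.3, "linear": [-0.02, -0.06, 0.09], "delta_rot": [0, 0, 0.4]},
    {"gripper": 0.3, "linear": [0, -0.1, 0.09], "delta_rot": [0, 0, 0.55]},
    {"gripper": 0.3, "linear": [0.02, -0.105, 0.09], "delta_rot": [0, 0, 0.7]},
    {"gripper": 0.3, "linear": [0.039, -0.105, 0.09], "delta_rot": [0, 0, 0.85]},
    {"gripper": 0.3, "linear": [0.039, -0.105, 0.09], "delta_rot": [0, 0, 1.0]}
  ]
}}

```text
clock: 4.85
position: [0.6373, -0.1125, 0.0974]
ee_rot: [0.002, 0.886, 0.464, 0.003]
contact_force: [0.4, -0.1, 0.0]
width: 0.0299
gripper_force: 0.0
```

>>> {"name": "send_rows", "arguments": {
  "increments": [
    {"gripper": 0.3, "linear": [0, 0, 0], "delta_rot": [0, 0, 0.15]},
    {"gripper": 0.3, "linear": [0, 0, 0], "delta_rot": [0, 0, 0.3]},
    {"gripper": 0.3, "linear": [0, 0, 0], "delta_rot": [0, 0, 0.45]},
    {"gripper": 0.3, "linear": [0, 0, 0], "delta_rot": [0, 0, 0.571]},
    {"gripper": 0.3, "linear": [0, 0, 0], "delta_rot": [0, 0, 0.571]}
  ]
}}

```text
clock: 5.35
position: [0.6343, -0.1113, 0.0972]
ee_rot: [0.001, 0.721, 0.693, 0.001]
contact_force: [-0.0, 0.4, 0.4]
width: 0.0298
gripper_force: 0.0
```

```bash
python3 - <<'E'
from rig import get_state, optics
import cv2
s=get_state();print(s["position"],s["ee_rot"],s["contact_force"],s["width"])
d=optics.get_image("wrist")
cv2.imwrite("pics/w3.png",d["pixels"])
E
```

```text
[ 0.63430639 -0.11132611  0.09718136] [0.00135927 0.72112882 0.69279924 0.00076451] [-0.04430404  0.42479918  0.43578789] 0.029834064043678204
```

View pics/w3.png

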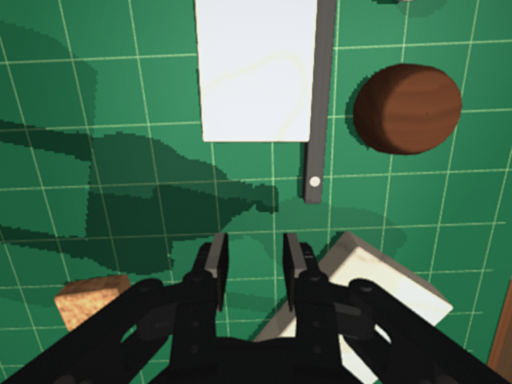

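The wrist view shows the slab flush along the long leg, with its end at row 141 and room to go down behind it.

>>> {"name": "send_rows", "arguments": {
  "increments": [
    {"gripper": 0.3, "linear": [-0.005, 0.005, -0.045], "delta_rot": [0, 0, 0]},
    {"gripper": 0.3, "linear": [-0.005, 0.005, -0.075], "delta_rot": [0, 0, 0]},
    {"gripper": 0.3, "linear": [-0.005, 0.005, -0.09], "delta_rot": [0, 0, 0]},
    {"gripper": 0.3, "linear": [-0.005, 0.005, -0.09], "delta_rot": [0, 0, 0]}
  ]
}}

```text
clock: 5.8
position: [0.6265, -0.1056, 0.0039]
ee_rot: [-0.002, 0.722, 0.692, -0.001]
contact_force: [1.0, -0.0, -0.1]
width: 0.0298
gripper_force: 0.0
```

>>> {"name": "send_rows", "arguments": {
  "increments": [
    {"gripper": 0.3, "linear": [0, 0.01, 0], "delta_rot": [0, 0, 0]},
    {"gripper": 0.3, "linear": [0, 0.018, 0], "delta_rot": [0, 0, 0]},
    {"gripper": 0.3, "linear": [0.001, 0.026, 0], "delta_rot": [0, 0, 0]},
    {"gripper": 0.3, "linear": [0.001, 0.034, 0], "delta_rot": [0, 0, 0]},
    {"gripper": 0.3, "linear": [0.001, 0.042, 0], "delta_rot": [0, 0, 0]},
    {"gripper": 0.3, "linear": [0.002, 0.05, 0], "delta_rot": [0, 0, 0]},
    {"gripper": 0.3, "linear": [0.002, 0.058, 0], "delta_rot": [0, 0, 0]},
    {"gripper": 0.3, "linear": [0.002, 0.064, 0], "delta_rot": [0, 0, 0]}
  ]
}}

```text
clock: 6.6
position: [0.6311, -0.0432, 0.0075]
ee_rot: [0.002, 0.721, 0.693, -0.0]
contact_force: [0.2, -6.0, 2.7]
width: 0.0301
gripper_force: 3.1
```

>>> {"name": "send_rows", "arguments": {
  "increments": [
    {"gripper": 0.3, "linear": [0, 0.004, 0], "delta_rot": [0, 0, 0]},
    {"gripper": 0.3, "linear": [0, 0.008, 0], "delta_rot": [0, 0, 0]},
    {"gripper": 0.3, "linear": [0, 0.011, 0], "delta_rot": [0, 0, 0]}
  ]
}}

```text
clock: 6.9
position: [0.6311, -0.0323, 0.0074]
ee_rot: [0.002, 0.721, 0.693, -0.0]
contact_force: [0.7, -6.9, 2.4]
width: 0.0302
gripper_force: 3.1
```

>>> {"name": "send_rows", "arguments": {
  "increments": [
    {"gripper": 0.3, "linear": [0, 0.002, 0], "delta_rot": [0, 0, 0]},
    {"gripper": 0.3, "linear": [0, 0.003, 0], "delta_rot": [0, 0, 0]}
  ]
}}

```text
clock: 7.1
position: [0.6311, -0.0294, 0.0075]
ee_rot: [0.002, 0.721, 0.693, -0.0]
contact_force: [-0.0, -5.7, 2.5]
width: 0.0301
gripper_force: 3.1
```

>>> {"name": "send_rows", "arguments": {
  "increments": [
    {"gripper": 0.3, "linear": [0, 0.002, 0], "delta_rot": [0, 0, 0]},
    {"gripper": 0.3, "linear": [0, 0.003, 0], "delta_rot": [0, 0, 0]}
  ]
}}

```text
clock: 7.3
position: [0.6312, -0.0272, 0.0075]
ee_rot: [0.003, 0.72, 0.693, -0.001]
contact_force: [-0.8, -11.1, 1.9]
width: 0.0301
gripper_force: 4.9
```

>>> {"name": "send_rows", "arguments": {
  "increments": [
    {"gripper": 0.3, "linear": [0, 0.001, 0], "delta_rot": [0, 0, 0]},
    {"gripper": 0.3, "linear": [0, 0.002, 0], "delta_rot": [0, 0, 0]}
  ]
}}

```text
clock: 7.5
position: [0.6311, -0.0271, 0.0075]
ee_rot: [0.004, 0.72, 0.694, -0.002]
contact_force: [-0.9, -15.6, 2.4]
width: 0.0299
gripper_force: 7.6
```

>>> {"name": "send_rows", "arguments": {
  "increments": [
    {"gripper": 0.3, "linear": [0, -0.04, 0], "delta_rot": [0, 0, 0]},
    {"gripper": 0.3, "linear": [0, -0.06, 0.05], "delta_rot": [0, 0, 0]},
    {"gripper": 0.3, "linear": [-0.05, -0.06, 0.1], "delta_rot": [0, 0, -0.15]},
    {"gripper": 0.3, "linear": [-0.1, -0.06, 0.1], "delta_rot": [0, 0, -0.3]},
    {"gripper": 0, "linear": [-0.13, -0.06, 0.1], "delta_rot": [0, 0, -0.45]},
    {"gripper": 0, "linear": [-0.13, -0.06, 0.1], "delta_rot": [0, 0, -0.6]},
    {"gripper": 0, "linear": [-0.13, -0.06, 0.1], "delta_rot": [0, 0, -0.75]},
    {"gripper": 0, "linear": [-0.13, -0.06, 0.1], "delta_rot": [0, 0, -0.9]}
  ]
}}

```text
clock: 8.3
position: [0.4997, -0.0824, 0.107]
ee_rot: [0.0, 0.952, 0.307, 0.001]
contact_force: [-0.1, -0.4, 0.8]
width: 0.0428
gripper_force: 0.0
```

```bash
python3 - <<'E'
from rig import get_state, optics
import cv2,pickle
s=get_state();print(s["position"],s["ee_rot"],s["contact_force"],s["width"])
d=optics.get_image("top");pickle.dump(d,open("top2.pkl","wb"))
cv2.imwrite("pics/c4.png",cv2.resize(d["pixels"][145:245,160:290],None,fx=6,fy=6,interpolation=cv2.INTER_CUBIC))
E
```

```text
[ 0.49966009 -0.08238285  0.10704062] [3.58696631e-04 9.51667103e-01 3.07130083e-01 8.41214819e-04] [-0.11403897 -0.40418394  0.75762535] 0.04280669317236015
```

View pics/c4.png

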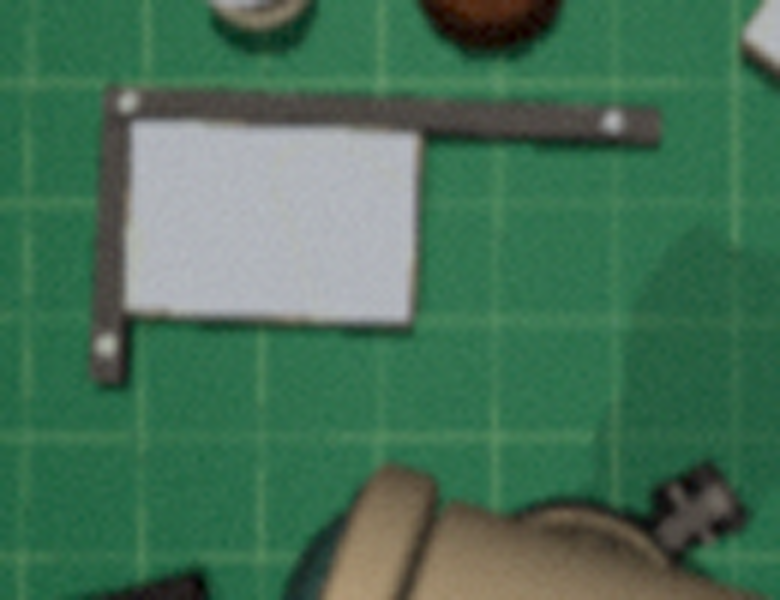

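The crop shows the slab seated in the corner. Its top-left corner is at (130,118) and its far edge runs parallel to the long leg, with no gap along either leg. Both pushes ended in firm contact.

```bash
python3 -c "
from rig import sign_off;print(sign_off())"
```

```text
the job is handed in; nothing more can be done
None
```

The slab is fully home in the fence corner, flush against both legs as far as the last camera view and contact forces show. I moved nothing else, and the job was handed in after about 8.4 s of robot time; no verdict was shown.

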